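# Key the tube rotator's hub to its shaft

## Task

Lock the tube rotator's hub on its leaning shaft: take the gib-head key (the one with the thick head) from the wooden rack, enter it thin end first in the hub's keyway and let go as soon as it bites. Then take the brass drift from the rack and tap the key home with it, in at least two separate taps (lift the drift clear off the key between taps, while the key is still part way), until the underside of the key's head sits on the hub face. Do not drive the key with the gripper itself; put the drift back upright in its hole and leave the other things alone.

Things in the scene. Friction and masses are not known exactly. Their poses are not given: they have to be found in the camera images.
- hub: Aluminium hub, 80 x 66 x 63 mm, on the leaning shaft above the rotator's grey disc (140 mm wide); fixed, nothing turns. Origin: on its flat face at the keyway's mouth, on the keyway's flat inner wall (shaft side), midway in y. z: outward along the shaft, 28 deg from vertical toward the robot; x: across the keyway, away from the shaft; y along the face. Spans x -36..44, y +-33, z -63..0 mm.
- keyway_mouth (a point): Middle of the keyway's mouth on the hub face, at hub x = 6.8 mm. The keyway is 19 mm wide in hub y, with 4 mm chamfers at the mouth; in x it runs from 0 to 13.5 mm at the mouth and narrows 1:10 with depth. The shaft's end (30 mm wide, centre at hub x = -15.5 mm) stands 3 mm proud of the face.
- shoe (a joint): Sprung steel shoe forming the keyway's outer wall; m outward along hub x, 0 at rest, stop at 0.0035. The tapered key pushes it out, to about 0.0027 when home. Its spring (preloaded) makes the key bite by friction: pushing the key in takes about 8 to 12 N at first and 14 to 20 N near home; the key stays where it is left.
- gib_key: Steel key, 90 mm long, 0.15 kg, thin end down in one of the rack's two rectangular pockets. Shank 62 mm, 16 mm wide (y), 10 mm thick growing 1:10 to 16 mm (x, from the flat face x = 0). Head 22 (x 0..22) x 16 x 28 mm (z 62..90). Origin: flat face's edge at the thin end; z to the head. In the keyway its axes match the hub's: slides in freely 35 mm, then bites; home at 62 mm.
- key_top (a point): Centre of the top of the gib-head key's head: 11 mm along the key's x and 90 mm along its z from its origin. The thin end's first 4 mm are narrowed to 12 mm in y.
- drift: Brass drift, 105 mm long, about 0.4 kg: round foot 34 mm across up to 52 mm with a shoulder on top, square grip 22 x 22 mm from 52 to 99 mm (its flats face the drift's x and y), with a low cap on top. Origin at the centre of its foot, z along it. It stands foot down in the rack's round hole, its flats in line with the rack's sides.
- rack: Wooden block fixed on the bench, 150 (x) x 60 (y) x 42 mm, origin at the centre of its underside. Pockets 35 mm deep, floors 7 mm above the bench: two rectangular ones 16.5 mm (x) by 20 mm (y), centres at x = -52 and x = -4 mm, and a round one 40 mm across at x = 50 mm; all at y = 0.
- rack_hole (a point): Centre of the floor of the rack's round hole, 7 mm above the bench, where the drift's foot centre stands.
- plain_key: Plain steel key without a head, 16 x 10 x 78 mm, standing in the other rectangular pocket; origin and axes as the gib-head key. To be left there.
- tape_roll: White tape roll, 51 mm across, 32 mm high, on the bench; leave alone.
- beaker: Small clear beaker, 45 mm across, 56 mm high, on the bench; leave alone.
- scissors: Scissors, 118 mm long, lying on the bench; leave alone.

How it is judged:
On the way, in this order (a step that is already met when the one before it is completed fails the run):
1. the gib-head key stands started in the keyway, its thin end 25 to 46 mm below the hub face, let go (z of gib_key in the frame of hub between -0.046 and -0.025 m and horizontal distance between gib_key and hub below 0.045 m and angle between the z axis of gib_key and the z axis of hub, either way round below 0.12 rad and contact force between the fingers and gib_key below 0.05 N), for 0.2 s.
2. the drift is lifted out of the rack (height (world z) of drift above 0.06 m), for 0.1 s.
3. after a first tap the key is part way (46 to 59 mm deep) and the drift is lifted at least 8 mm clear of it (z of gib_key in the frame of hub between -0.059 and -0.046 m and distance between drift and key_top above 0.008 m and contact force between drift and gib_key below 0.05 N), for 0.05 s.
4. the key is home under the drift's taps: head within 2.5 mm of the hub face (z of gib_key in the frame of hub below -0.0595 m and height (world z) of drift above 0.06 m), for 0.1 s.
At the end, for the whole second after the job is handed in: The gib-head key is home and tight: its head's underside within about 2.5 mm of the hub face, in line with the keyway (within 0.08 rad), the shoe pushed out more than 1.7 mm. The drift stands upright (within 0.12 rad) on the floor of its hole in the rack, at rest (z of gib_key in the frame of hub below -0.0593 m and x of gib_key in the frame of hub between -0.003 and 0.004 m and angle between the z axis of gib_key and the z axis of hub, either way round below 0.08 rad and value of joint shoe above 0.0017 m and linear speed of each of gib_key, drift below 0.01 m/s and horizontal distance between drift and rack_hole below 0.006 m and height (world z) of drift below 0.011 m and angle between drift's own z axis and vertical below 0.12 rad); the robot touches nothing.
It fails at once if the key driven deeper than 50 mm by the gripper instead of the drift (contact force between the fingers and gib_key above 1 N and z of gib_key in the frame of hub below -0.05 m and horizontal distance between gib_key and hub below 0.06 m).
It fails at once if the plain key taken out or moved by more than 15 mm (distance of plain_key from where it was at the start of the episode above 0.015 m).
It fails at once if the tape roll, the beaker or the scissors moved by more than 20 mm (distance of any of tape_roll, beaker, scissors from where it was at the start of the episode above 0.02 m).
It also fails if it takes over 61 s, if anything falls off the work surface, if the arm or the gripper's body presses on something with over 40 N, if the wrist force passes 120 N, or if a joint passes its speed limit or range.

## Robot

A 7-joint arm with a two-finger parallel gripper is mounted at the origin on a cart in front of the work surface, level with it; the furniture and walls round the work are solid. World frame = base frame: x ahead of the robot, y to its left, z up, the work surface at z = 0. Lengths are in m, angles in rad, forces in N, time in s.
With the tool pointing down it reaches from about 0.35 to 0.9 m from the base axis. Payload 8.1 kg.
Tool frame: the origin (TCP) lies at the very end of the fingers, on their centre line; the grasp point (between the pads) lies arm.hold_point_z behind it (arm.hold_point_z is the distance from the TCP to the grasp point, in m); z points along the fingers, y is the line along which they close (so a half turn about z gives the same grasp; the last joint's range is limited). The gripper opens to 92 mm and grips with 3 to 60 N. Pads are 19 mm wide; open, the fingers measure 130 mm over their backs; the gripper's body (75 mm by 190 mm) begins 47 mm behind the grasp point.
Start: joints at [-1.409, 0.434, 0.025, 1.573, -0.012, 1.134, -0.075], TCP at [0.164, 0.603, 0.227] pointing down, gripper open.
Joint ranges: [-2.62, 2.62], [-0.44, 2.09], [-1.27, 1.32], [0.08, 2.57], [-1.32, 4.46], [0.12, 2], [-2.74, 2.74]. Speed limits (rad/s): [2.22, 2.22, 3.01, 3.01, 3.14, 3.14, 3.14].

## Interface

Orientations are given as a rotation vector (axis times angle).
In Python, from cell import arm, vision, job, cut_out gives the robot as it stands. The module is installed in compiled form; this text tells all that it offers.
- The arm moves only by the tool play_rows, never from a script. Its argument "increments" is text: rows parted by semicolons, each of 5 numbers parted by spaces: the shift along the tool's x, y, z in cm, then the turn about the tool's z in degrees, then the opening, from -1 (shut) to 1 (fully open), so that 0 is half open. A call has 1 to 5 rows; each row shifts and turns the commanded pose from where the row before left it, along the tool's axes as they then stand; what a row does not reach is not made up. A row lasts 1/12 s, in which the tool goes at most 41.7 mm and 7.16 degrees, less where a joint would pass 70% of its speed; a pose out of reach is approached as far as the arm can. A call is refused whole if a number of a shift passes 4.17 or a number of a turn 7.16, either way. A call with a gripper value outside its range is refused whole. The fingers move at their own pace and stop on an object; "grip_force" is the grip in N (left out, the last holds). Time passes only in rows, so rows that do not move let the fingers close. It gives the time, the measured TCP pose, the force, the opening and the grip force at its end, in the units of the state.
- arm.observe(): the state, without advancing time (a new reading comes with each control period).
- vision.get_image(name): name is "scene" or "side" or "wrist"; returns a dict with "frame" (400x640x3 uint8, red, green, blue), "z_map" (400x640 float32, m along the optical axis (not along the pixel's ray), 0 where there is no reading), "mtx" (3x3 intrinsics, pixels), "cam_to_world" (4x4, takes a point from camera to world coordinates). Camera axes: x right, y up, looking along -z (the intrinsics and any distortion apply to the point x, -y, -z); pixel columns grow to the right and rows downward; lengths in m; the calibration is good to about 2 mm. A picture is of the moment at which its call begins.
- job.sign_off(): hands the job in; it is judged then, once.
Trained networks look in a picture, given as the dict that the camera call returned (one of the last four; its "shot" number tells which), for a name from the list of things; names that differ only in an ending like _2 or _b are one class to them, and where a whole thing is asked for, a point or a joint stands for the part that bears it (a point fixed in the world has none). Each returns a list of dicts, best first, with "confidence" (0 to 1); they miss things now and then, are a little off and sometimes report something else, mostly with a low value. They report only what shows in the picture. A call takes as long as a camera call.
- cut_out(query, picture): "mask" (400x640 bool, what is visible of it) and "point" ([row, column] in pixels, amid what is visible of it).
The state is a dict: "clock": time; "joints": joint angles; "dq": joint speeds; "joint_efforts": joint torques, N m; "position": TCP position; "ee_rot": TCP orientation; "force": force on the tool from outside, world axes, zero at the start; "ft_torque": the same for the moment, N m; "width": opening from 0.0 (shut) to 1.0 (fully open); "gripper_force": force on a finger pad.
Only numpy, scipy, OpenCV 4.12 (cv2) and the standard library are available. Lean on these libraries where they do the work, as an engineer would, in place of code of your own. Each camera call takes 0.05 s, during which the arm holds its last target. There are 200 camera calls.

## Working session

There is one attempt and no reset: what is moved stays moved. The work goes in short steps, Python scripts to look and compute and a tool call to move; the robot and the scene stay as the last step left them, time stands still between calls to the robot, and variables do not carry over. Pictures are saved under pics/ and viewed, at most 10 in all, crops included, and the job is handed in when it is done.

Besides the shell and the picture viewer there is one more tool, called after "Call:" as name(argument=value, ...), one argument or row to a line, values as JSON. play_rows: Moves the arm, as the interface text tells. Its arguments: {"type":"object","properties":{"increments":{"type":"string"},"grip_force":{"type":"number"}},"required":["increments"]}

```bash
mkdir -p pics
cat > h.py <<'E'
import numpy as np, cv2
from scipy.spatial.transform import Rotation as R
from cell import arm, vision, job, cut_out
def shot(n): return vision.get_image(n)
def save(p,name): cv2.imwrite('pics/'+name,cv2.cvtColor(p['frame'],cv2.COLOR_RGB2BGR))
def cloud(p,mask=None):
    z=p['z_map']; m=z>0
    if mask is not None: m&=mask
    r,c=np.nonzero(m); d=z[r,c]; K=p['mtx']
    P=np.c_[(c-K[0,2])/K[0,0]*d,-(r-K[1,2])/K[1,1]*d,-d]
    T=p['cam_to_world']; return P@T[:3,:3].T+T[:3,3]
def proj(p,X):
    T=np.linalg.inv(p['cam_to_world']); q=np.atleast_2d(X)@T[:3,:3].T+T[:3,3]; K=p['mtx']
    return np.c_[K[0,0]*q[:,0]/-q[:,2]+K[0,2], K[1,1]*-q[:,1]/-q[:,2]+K[1,2]]
E
python3 - <<'E'
from h import *
s=arm.observe(); print({k:np.round(v,3) if not isinstance(v,dict) else v for k,v in s.items()}, R.from_rotvec(s['ee_rot']).as_matrix().round(3).tolist(), arm.hold_point_z)
ims={n:shot(n) for n in('scene','side','wrist')}
for n in ims: save(ims[n],n+'0.png'); print(n,ims[n]['cam_to_world'].round(3).tolist(), ims[n]['mtx'].round(1).tolist(), [k for k in ims[n]])
for n in ims:
  for q in('hub','gib_key','drift','rack','plain_key','tape_roll','beaker','scissors','shoe','keyway_mouth'):
    try:
      for d in cut_out(q,ims[n])[:2]:
        P=cloud(ims[n],d['mask']); print(n,q,round(d['confidence'],2),np.round(d['point']),d['mask'].sum(),np.median(P,0).round(3),np.percentile(P,2,0).round(3),np.percentile(P,98,0).round(3))
    except Exception as e: print(n,q,e)
a=np.vstack([ims['scene']['frame'],ims['side']['frame']])[:,:,::-1]
cv2.imwrite('pics/both0.png',cv2.resize(a,(480,600)))
E
```

```text
{'clock': np.float64(0.0), 'joints': array([-1.409,  0.435,  0.025,  1.574, -0.012,  1.134, -0.075]), 'dq': array([ 0.   ,  0.001,  0.   , -0.   , -0.002, -0.001,  0.001]), 'joint_efforts': array([-0.0000e+00, -6.6783e+01,  9.8500e-01, -3.1449e+01, -6.1000e-02,
        4.2000e-02,  0.0000e+00]), 'position': array([0.164, 0.603, 0.226]), 'ee_rot': array([-4.150e-01, -3.114e+00,  2.000e-03]), 'force': array([-0.031,  0.546,  0.033]), 'ft_torque': array([ 0.043, -0.004, -0.069]), 'gripper_force': np.float64(0.0), 'width': np.float64(0.999)} [[-0.965, 0.262, -0.0], [0.262, 0.965, -0.002], [-0.0, -0.002, -1.0]] 0.0188
scene [[-0.871, 0.285, -0.4, 0.179], [-0.491, -0.535, 0.687, 0.898], [-0.019, 0.795, 0.606, 0.755], [0.0, 0.0, 0.0, 1.0]] [[500.5, 0.0, 323.5], [0.0, 500.5, 197.6], [0.0, 0.0, 1.0]] ['frame', 'z_map', 'mtx', 'cam_to_world', 'shot']
side [[0.948, -0.277, 0.153, 0.706], [0.317, 0.841, -0.439, -0.199], [-0.007, 0.465, 0.885, 0.889], [0.0, 0.0, 0.0, 1.0]] [[446.7, 0.0, 320.8], [0.0, 446.7, 205.3], [0.0, 0.0, 1.0]] ['frame', 'z_map', 'mtx', 'cam_to_world', 'shot']
wrist [[0.262, 
[... 1421 characters left out ...]
  0.371 0.044] [0.512 0.385 0.101]
side gib_key 0.56 [146. 316.] 1545 [0.499 0.358 0.042] [0.426 0.349 0.004] [0.573 0.407 0.046]
side drift 0.68 [137. 337.] 335 [0.551 0.37  0.075] [0.534 0.363 0.039] [0.564 0.386 0.113]
side rack 0.73 [146. 314.] 1613 [0.5   0.359 0.042] [0.425 0.349 0.002] [0.573 0.409 0.047]
side tape_roll 0.74 [228. 260.] 558 [0.45  0.142 0.031] [0.425 0.12  0.001] [0.473 0.168 0.036]
side beaker 0.83 [167. 400.] 501 [0.7   0.374 0.034] [0.68  0.346 0.001] [0.72  0.422 0.059]
side keyway_mouth 0.68 [145. 312.] 1621 [0.499 0.358 0.042] [0.426 0.349 0.002] [0.573 0.408 0.047]
side keyway_mouth 0.6 [204. 326.] 795 [0.592 0.165 0.151] [0.57  0.13  0.122] [0.642 0.199 0.175]
```

View pics/scene0.png

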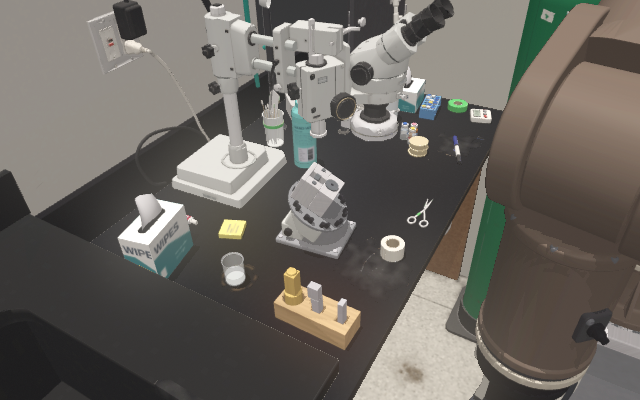

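View pics/side0.png

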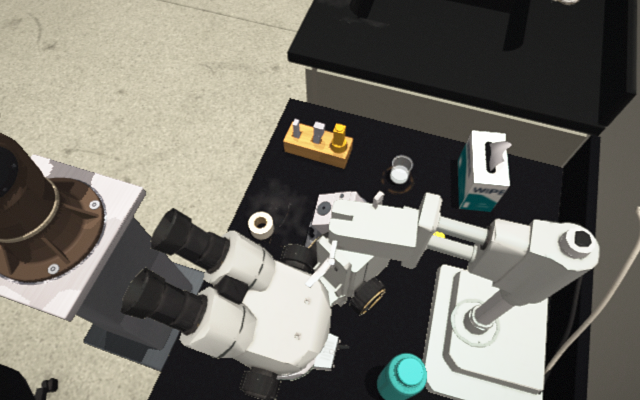

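```bash
python3 - <<'E'
from h import *
for n in('scene','side'):
    p=shot(n); f=p['frame']
    X=np.array([[.60,.17,.16]]); u,v=proj(p,X)[0].astype(int); print(n,u,v)
    c=f[max(v-45,0):v+45,u-60:u+60,::-1]; cv2.imwrite(f'pics/{n}c.png',cv2.resize(c,(600,450),interpolation=cv2.INTER_CUBIC))
    P=cloud(p); 
    # face plane: dense fit near hub top
    m=(abs(P[:,0]-.6)<.07)&(abs(P[:,1]-.17)<.06)&(P[:,2]>.1)&(P[:,2]<.25); Q=P[m]; print(m.sum())
    best=None; rng=np.random.default_rng(0)
    for _ in range(3000):
        a=Q[rng.choice(len(Q),3,False)]; nn=np.cross(a[1]-a[0],a[2]-a[0]); l=np.linalg.norm(nn)
        if l<1e-6: continue
        nn/=l; nn*=np.sign(nn[2])
        if abs(np.degrees(np.arccos(nn[2]))-28)>8: continue
        k=abs((Q-a[0])@nn)<.0015
        if best is None or k.sum()>best[0]: best=(k.sum(),nn,k)
    S=Q[best[2]]; c0=S.mean(0); nn=np.linalg.svd(S-c0)[2][2]; nn*=np.sign(nn[2]); print(best[0],nn.round(3),np.degrees(np.arccos(nn[2])),c0.round(4),S.min(0).round(3),S.max(0).round(3))
    # obstacles above hub / arm corridor
    for x0 in np.arange(.3,.9,.1):
        print(round(x0,1),[(round(y0,2),round(float(k[:,2].max()),2)) for y0 in np.arange(-.3,.5,.1) for k in [P[(P[:,0]>x0)&(P[:,0]<x0+.1)&(P[:,1]>y0)&(P[:,1]<y0+.1)]] if len(k)>5])
E
python3 - <<'E'
import cv2,numpy as np
a=[cv2.imread(f'pics/{n}c.png') for n in('scene','side')]
cv2.imwrite('pics/c0.png',cv2.resize(np.hstack(a),(800,300)))
E
```

```text
scene 324 179
1783
481 [-0.469 -0.053  0.881] 28.188137820177133 [0.604  0.1713 0.1564] [0.567 0.133 0.137] [0.641 0.205 0.176]
0.3 [(np.float64(-0.3), 0.0), (np.float64(-0.2), 0.01), (np.float64(-0.1), 0.0), (np.float64(0.0), 0.0), (np.float64(0.1), 0.0), (np.float64(0.2), 0.0), (np.float64(0.3), 0.0), (np.float64(0.4), 0.0)]
0.4 [(np.float64(-0.3), 0.02), (np.float64(-0.2), 0.46), (np.float64(-0.1), 0.47), (np.float64(0.0), 0.01), (np.float64(0.1), 0.04), (np.float64(0.2), 0.01), (np.float64(0.3), 0.1), (np.float64(0.4), 0.05)]
0.5 [(np.float64(-0.3), 0.05), (np.float64(-0.2), 0.46), (np.float64(-0.1), 0.45), (np.float64(0.0), 0.35), (np.float64(0.1), 0.16), (np.float64(0.2), 0.16), (np.float64(0.3), 0.11), (np.float64(0.4), 0.06)]
0.6 [(np.float64(-0.3), 0.02), (np.float64(-0.2), 0.36), (np.float64(-0.1), 0.41), (np.float64(0.0), 0.44), (np.float64(0.1), 0.32), (np.float64(0.2), 0.18), (np.float64(0.3), 0.06), (np.float64(0.4), 0.0)]
0.7 [(np.float64(-0.3), 0.39), (np.float64(-0.2), 0.01), (np.float64(-0.1), 0.17), (np.float64(0.0), 0.42), (np.float64(0.1), 0.37), (np.float64(0.2)
[... 1147 characters left out ...]
np.float64(0.4), 0.05)]
0.6 [(np.float64(-0.2), 0.37), (np.float64(-0.1), 0.41), (np.float64(0.0), 0.45), (np.float64(0.1), 0.18), (np.float64(0.2), 0.17), (np.float64(0.3), 0.06), (np.float64(0.4), 0.01)]
0.7 [(np.float64(-0.2), 0.17), (np.float64(-0.1), 0.29), (np.float64(0.0), 0.43), (np.float64(0.1), 0.01), (np.float64(0.2), 0.01), (np.float64(0.3), 0.06), (np.float64(0.4), 0.01)]
0.8 [(np.float64(-0.2), 0.17), (np.float64(-0.1), 0.19), (np.float64(0.0), 0.44), (np.float64(0.1), 0.37), (np.float64(0.2), 0.02), (np.float64(0.3), 0.17), (np.float64(0.4), 0.17)]
0.9 [(np.float64(-0.1), 0.07), (np.float64(0.0), 0.45), (np.float64(0.1), 0.38), (np.float64(0.3), 0.12), (np.float64(0.4), 0.12)]
```

View pics/c0.png

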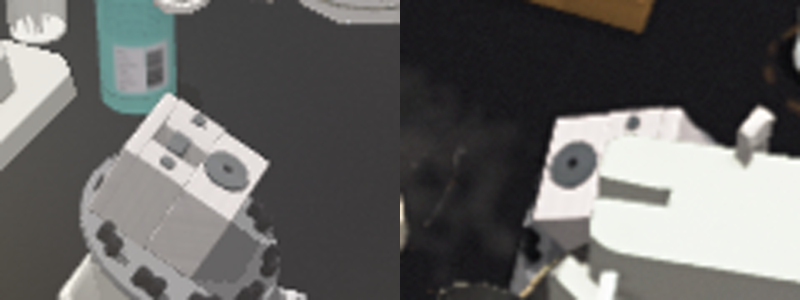

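Call:
play_rows(
  increments="0 0 0 -5.07 1; 0 0 0 -5.07 1; 0 0 0 -5.07 1; -3.36 -2.23 -0.2 0 1; -3.36 -2.23 -0.2 0 1",
)

```text
clock: 2.17
position: [0.2289, 0.5594, 0.2304]
ee_rot: [0.011, -3.14, -0.001]
force: [2.3, 0.7, 0.0]
width: 1.002
gripper_force: 0.0
```

Call:
play_rows(
  increments="-3.36 -2.23 -0.2 0 1; -3.36 -2.23 -0.2 0 1; -3.36 -2.23 -0.2 0 1; -3.36 -2.23 -0.2 0 1; -3.36 -2.23 -0.2 0 1",
)

```text
clock: 2.58
position: [0.4004, 0.446, 0.2411]
ee_rot: [-0.001, 3.141, 0.001]
force: [0.8, 0.3, -0.0]
width: 0.998
gripper_force: 0.0
```

Call:
play_rows(
  increments="-3.36 -2.23 -0.2 0 1; -3.36 -2.23 -0.2 0 1; -3.36 -2.23 -0.2 0 1; 0 0 0 0 1; 0 0 0 0 1",
)

```text
clock: 3.0
position: [0.5024, 0.3777, 0.2467]
ee_rot: [0.008, 3.141, -0.001]
force: [-0.8, 0.9, 0.7]
width: 0.997
gripper_force: 0.0
```

Run:
```python
from h import *
p=shot('wrist'); save(p,'w1.png'); P=cloud(p)
print(p['cam_to_world'].round(3).tolist())
for q in('gib_key','drift','plain_key','rack'):
    for d in cut_out(q,p)[:2]:
        C=cloud(p,d['mask']); print(q,round(d['confidence'],2),np.round(d['point']),np.percentile(C,2,0).round(4),np.percentile(C,98,0).round(4))
def rect(name,zlo,zhi,xr,yr):
    S=P[(P[:,2]>zlo)&(P[:,2]<zhi)&(P[:,0]>xr[0])&(P[:,0]<xr[1])&(P[:,1]>yr[0])&(P[:,1]<yr[1])]
    if len(S)<4: print(name,'none');return
    (c,s,a)=cv2.minAreaRect(S[:,:2].astype(np.float32)*1000); print(name,len(S),'c',np.round(c,1),'size',np.round(s,1),'ang',round(a,1),'z',np.median(S[:,2]).round(4))
rect('racktop',.037,.047,(.4,.6),(.3,.46)); rect('gibtop',.093,.103,(.47,.53),(.35,.42)); rect('plain top',.08,.09,(.42,.47),(.35,.42)); rect('drift top',.107,.118,(.52,.6),(.33,.43))
for n in('scene','side'):
    q=shot(n);C=cloud(q); m=(C[:,0]>.48)&(C[:,0]<.8)&(C[:,1]>0.02)&(C[:,1]<.34)&(C[:,2]>.2)&(C[:,2]<.8); C=C[m]
    for z in np.arange(.2,.7,.05):
        k=C[(C[:,2]>=z)&(C[:,2]<z+.05)]
        if len(k)>5: print(n,round(z,2),len(k),k.min(0).round(3),k.max(0).round(3))
```

```text
[[0.005, -0.96, -0.281, 0.426], [1.0, 0.005, 0.002, 0.378], [-0.0, -0.281, 0.96, 0.405], [0.0, 0.0, 0.0, 1.0]]
gib_key 0.87 [185. 320.] [0.4897 0.374  0.0356] [0.5118 0.3889 0.0985]
drift 0.74 [224. 323.] [0.5326 0.3659 0.0286] [0.5598 0.3964 0.112 ]
plain_key 0.72 [134. 323.] [0.4411 0.3744 0.0152] [0.4505 0.389  0.0869]
rack 0.6 [164. 320.] [0.4255 0.3523 0.0088] [0.5695 0.4109 0.0441]
racktop 4379 c [499.2 381.6] size [ 60.1 150.1] ang 89.2 z 0.0424
gibtop 310 c [502.1 381.5] size [15.  22.3] ang 89.5 z 0.0972
plain top 158 c [446.  382.2] size [15.7  9.4] ang 89.7 z 0.0855
drift top 257 c [548.3 381.3] size [19.2 20.7] ang 85.8 z 0.1107
scene 0.2 68 [0.487 0.025 0.237] [0.624 0.339 0.25 ]
scene 0.25 608 [0.486 0.02  0.25 ] [0.758 0.34  0.3  ]
scene 0.3 358 [0.48 0.02 0.3 ] [0.8   0.337 0.35 ]
scene 0.35 251 [0.48  0.02  0.351] [0.8   0.319 0.399]
scene 0.4 14 [0.64 0.02 0.4 ] [0.76  0.095 0.422]
side 0.2 32 [0.702 0.021 0.236] [0.723 0.056 0.25 ]
side 0.25 427 [0.486 0.02  0.251] [0.759 0.334 0.3  ]
side 0.3 1085 [0.48 0.02 0.3 ] [0.8  0.34 0.35]
side 0.35 1986 [0.48  0.022 0.35 ] [0.8  0.34 0.4 ]
side 0.4 3623 [0.48 0.02 0.4 ] [0.798 0.34  0.447]
```

View pics/w1.png

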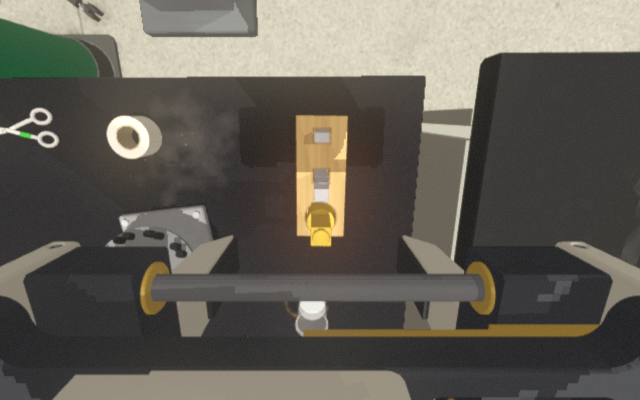

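Call:
play_rows(
  increments="0 0.38 3.5 0 1; 0 0 4 0 0.4; 0 0 4 0 0; 0 0 4 0 -0.2; 0 0 2.8 0 -0.3",
  grip_force=30,
)

```text
clock: 3.77
position: [0.4978, 0.3839, 0.0605]
ee_rot: [0.003, -3.139, 0.003]
force: [-0.5, -0.1, 0.8]
width: 0.758
gripper_force: 0.0
```

Call:
play_rows(
  increments="0 0 0 0 -1; 0 0 0 0 -1; 0 0 0 0 -1; 0 0 0 0 -1; 0 0 0 0 -1",
)

```text
clock: 4.18
position: [0.5009, 0.3853, 0.0661]
ee_rot: [-0.001, 3.139, 0.004]
force: [-0.2, 0.5, -0.0]
width: 0.397
gripper_force: 0.0
```

Call:
play_rows(
  increments="0 -0.3 0 0 -1; 0 0 0 0 -1; 0 0 0 0 -1; 0 0 0 0 -1; 0 0 0 0 -1",
)

```text
clock: 4.6
position: [0.5001, 0.381, 0.0643]
ee_rot: [-0.0, 3.141, 0.0]
force: [-1.3, -2.2, 5.9]
width: 0.171
gripper_force: 30.0
```

Call:
play_rows(
  increments="0 0 0 0 -1; 0 0 -1 0 -1; 0 0 -2 0 -1; 0 0 -3 0 -1; 0 0 -3 0 -1",
)

```text
clock: 5.02
position: [0.4989, 0.3807, 0.1542]
ee_rot: [0.001, -3.14, 0.002]
force: [0.4, 1.1, -1.8]
width: 0.173
gripper_force: 30.0
```

Call:
play_rows(
  increments="0 0 -3.5 0 -1; 0 0 -3.5 0 -1; 0 0 -3 0 -1; 0 0 0 0 -1; 0 0 0 0 -1",
)

```text
clock: 5.43
position: [0.5003, 0.3819, 0.256]
ee_rot: [-0.001, 3.139, 0.004]
force: [0.3, 0.1, -2.8]
width: 0.172
gripper_force: 30.0
```

Run:
```python
from h import *
s=arm.observe(); print(s['position'].round(4),s['ee_rot'].round(3),s['width'],s['gripper_force'],s['force'].round(2))
p=shot('wrist'); save(p,'w2.png')
for d in cut_out('gib_key',p)[:2]:
    C=cloud(p,d['mask']); print(round(d['confidence'],2),d['point'],d['mask'].sum(),np.percentile(C,2,0).round(4),np.percentile(C,98,0).round(4))
q=shot('scene'); print(proj(q,[[.65,.12,.32],[.65,.075,.32],[.56,.075,.32],[.6,.075,.4]]).round())
cv2.imwrite('pics/m2.png',np.vstack([cv2.resize(p['frame'],(480,300)),cv2.resize(q['frame'],(480,300))])[:,:,::-1])
```

```text
[0.5003 0.3819 0.256 ] [-1.000e-03  3.139e+00  4.000e-03] 0.17179097544342772 29.976277593523264 [ 0.34  0.08 -2.79]
0.67 [248.9, 315.9] 1953 [0.4899 0.3743 0.2036] [0.5131 0.3895 0.2896]
[[314.  93.]
 [325.  85.]
 [365.  94.]
 [347.  50.]]
```

View pics/m2.png

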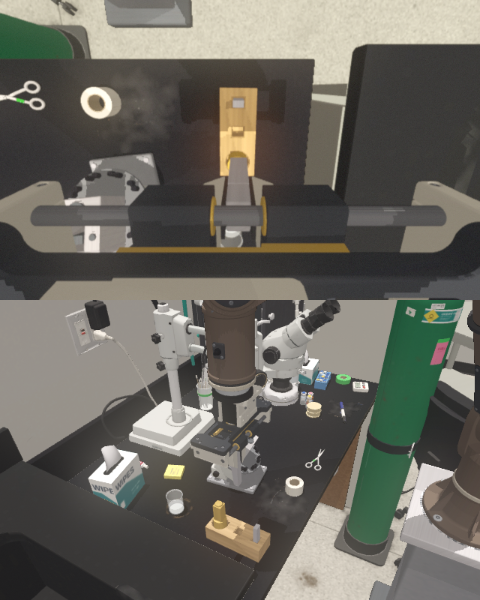

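Run:
```python
from h import *
for n in('scene','side'):
    C=cloud(shot(n)); C=C[(C[:,0]>.5)&(C[:,0]<.74)&(C[:,2]>.19)&(C[:,2]<.6)]
    for y in np.arange(.0,.24,.02):
        k=C[(C[:,1]>=y)&(C[:,1]<y+.02)]
        for x in np.arange(.5,.74,.04):
            j=k[(k[:,0]>=x)&(k[:,0]<x+.04)]
            if len(j)>3: print(n,'y%.2f x%.2f'%(y,x),len(j),'z',np.percentile(j[:,2],[2,98]).round(3))
```

```text
scene y0.00 x0.58 326 z [0.303 0.346]
scene y0.00 x0.62 427 z [0.282 0.418]
scene y0.02 x0.58 126 z [0.241 0.288]
scene y0.02 x0.62 168 z [0.288 0.417]
scene y0.04 x0.58 129 z [0.249 0.29 ]
scene y0.04 x0.62 26 z [0.258 0.293]
scene y0.06 x0.62 5 z [0.258 0.27 ]
side y0.00 x0.58 105 z [0.266 0.348]
side y0.00 x0.62 612 z [0.276 0.424]
side y0.00 x0.66 1397 z [0.275 0.423]
side y0.00 x0.70 965 z [0.26  0.423]
side y0.02 x0.58 67 z [0.282 0.291]
side y0.02 x0.62 285 z [0.346 0.424]
side y0.02 x0.66 534 z [0.416 0.424]
side y0.02 x0.70 724 z [0.251 0.424]
side y0.04 x0.58 16 z [0.287 0.294]
side y0.04 x0.62 137 z [0.288 0.424]
side y0.04 x0.66 438 z [0.421 0.444]
side y0.04 x0.70 562 z [0.246 0.424]
side y0.06 x0.70 85 z [0.395 0.425]
side y0.08 x0.70 24 z [0.387 0.425]
```

Call:
play_rows(
  increments="-2.5 -2.7 -0.23 0 -1; -2.5 -2.7 -0.23 0 -1; -2.5 -2.7 -0.23 0 -1; -2.5 -2.7 -0.23 0 -1; -2.5 -2.7 -0.23 0 -1",
)

```text
clock: 6.1
position: [0.6253, 0.2448, 0.2642]
ee_rot: [0.001, -3.14, 0.001]
force: [0.8, 0.5, -2.6]
width: 0.169
gripper_force: 30.0
```

Call:
play_rows(
  increments="-2.5 -2.7 -0.23 0 -1; 0 0 0 -6.6 -1; 0 0 0 0 -1; 0 0 0 0 -1; 0 0 0 0 -1",
)

```text
clock: 6.52
position: [0.6488, 0.2207, 0.2667]
ee_rot: [0.18, -3.135, -0.001]
force: [-1.2, -0.3, -2.0]
width: 0.173
gripper_force: 30.0
```

Run:
```python
from h import *
s=arm.observe(); print(s['position'].round(4),s['ee_rot'].round(3),s['joints'].round(2))
p=shot('wrist'); save(p,'w3.png'); np.savez('w3.npz',z=p['z_map'],f=p['frame'],K=p['mtx'],T=p['cam_to_world'])
P=cloud(p); m=(abs(P[:,0]-.6)<.07)&(abs(P[:,1]-.17)<.06)&(P[:,2]>.1)&(P[:,2]<.2); Q=P[m]
n=np.array([-.467,-.054,.882]); n/=np.linalg.norm(n); c=np.array([.604,.1713,.1564])
for t in(.006,.003,.002,.0015):
    S=Q[abs((Q-c)@n)<t]; c=S.mean(0); n=np.linalg.svd(S-c)[2][2]; n*=np.sign(n[2])
print(len(S),n.round(4),np.degrees(np.arccos(n[2])),c.round(4))
y=np.cross(n,[1,0,0]);y=np.cross([0,0,1],n); y/=-np.linalg.norm(y); x=np.cross(y,n); print('x',x.round(3),'y',y.round(3))
L=(S-c)@np.c_[x,y]*1000
r=cv2.minAreaRect(L.astype(np.float32)); print(r)
# rectified face image 8px/mm? sample frame on plane
gx,gy=np.meshgrid(np.arange(-50,50,.2),np.arange(-45,45,.2)); X=c+gx.reshape(-1,1)/1000*x+gy.reshape(-1,1)/1000*y
uv=proj(p,X).astype(np.float32); img=cv2.remap(p['frame'],uv[:,0].reshape(gx.shape),uv[:,1].reshape(gx.shape),cv2.INTER_CUBIC)
for k in range(0,500,50): cv2.line(img,(k,0),(k,6),(255,0,0),1)
cv2.imwrite('pics/face.png',img[:,:,::-1]); 
print(proj(p,c))
```

```text
[0.6488 0.2207 0.2667] [ 1.800e-01 -3.135e+00 -1.000e-03] [-0.47  0.51  0.11  1.35 -0.06  1.28  1.33]
4299 [-0.4639 -0.0537  0.8843] 27.838323448623466 [0.6063 0.1667 0.1579]
x [0.878 0.102 0.467] y [-0.115  0.993 -0.   ]
((-2.6685028076171875, -0.3174591064453125), (66.29258728027344, 79.48770141601562), 89.95941925048828)
[[261.97177821 150.11245931]]
```

View pics/face.png

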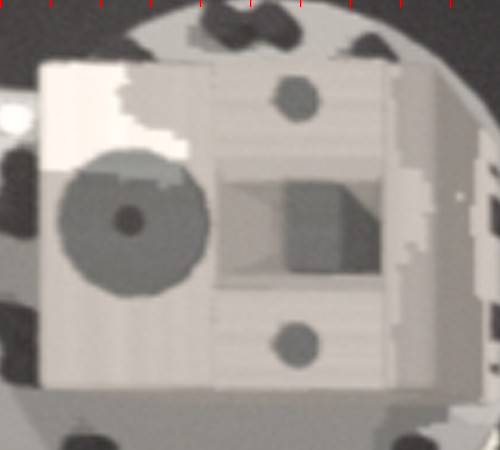

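Call:
play_rows(
  increments="-0.13 -2.44 0 0 -1; -0.13 -2.43 0 0 -1; 0 0 2 0 -1; 0 0 2 0 -1; 0 0 0 0 -1",
)

```text
clock: 6.98
position: [0.6554, 0.1717, 0.2236]
ee_rot: [0.181, -3.13, 0.002]
force: [-0.6, 1.5, -1.7]
width: 0.172
gripper_force: 30.0
```

Call:
play_rows(
  increments="0 0 0 0 -1; 0 0 0 0 -1; 0 0 0 0 -1",
)

```text
clock: 7.23
position: [0.6585, 0.1723, 0.2291]
ee_rot: [-0.183, 3.134, 0.001]
force: [0.8, 0.8, -1.0]
width: 0.171
gripper_force: 30.0
```

Call:
play_rows(
  increments="0.9 0 0.25 0 -1; 0.9 0 0 0 -1; 0.8 0 0 0 -1; 0.85 0 0.15 0 -1; 0.95 0 0.28 0 -1",
)

```text
clock: 7.65
position: [0.6164, 0.1669, 0.2235]
ee_rot: [-0.181, 3.129, 0.003]
force: [5.0, 1.0, 3.0]
width: 0.17
gripper_force: 30.0
```

Call:
play_rows(
  increments="0 0 0 0 -1; 0 0 0 0 -1; 0 0 -1.5 0 -1; 0 0 -1.5 0 -1; 0 0 0 0 -1",
)

```text
clock: 8.07
position: [0.6152, 0.1665, 0.2533]
ee_rot: [-0.182, 3.134, 0.001]
force: [0.5, 0.3, -0.7]
width: 0.172
gripper_force: 30.0
```

```bash
cat >> h.py <<'E'
H=np.array([[.878,-.115,-.4639],[.102,.993,-.0537],[.467,0,.8843]]); O=np.array([.6005,.1660,.1548])
def key(p,i=0):
    d=cut_out('gib_key',p)
    for k in d[:3]:
        C=cloud(p,k['mask']); L=(C-O)@H*1000
        print('conf',round(k['confidence'],2),k['mask'].sum(),'hubframe 2/50/98%',np.percentile(L,[2,50,98],axis=0).round(1).tolist())
    return d
E
python3 - <<'E'
from h import *
s=arm.observe(); print(s['position'].round(4),s['ee_rot'].round(3),s['force'].round(1),s['width'])
p=shot('wrist'); save(p,'w4.png'); d=key(p)
C=cloud(p,d[0]['mask']); c=np.median(C,0); S=C[np.linalg.norm(C-c,axis=1)<.06]
# dominant plane normals (RANSAC), restrict to front faces
rng=np.random.default_rng(1); Q=S
for it in range(3):
    b=None
    for _ in range(800):
        a=Q[rng.choice(len(Q),3,False)]; n=np.cross(a[1]-a[0],a[2]-a[0]); l=np.linalg.norm(n)
        if l<2e-5: continue
        n/=l; k=abs((Q-a[0])@n)<.001
        if b is None or k.sum()>b[0]: b=(k.sum(),n,k)
    T=Q[b[2]]; n=np.linalg.svd(T-T.mean(0))[2][2]; n*=np.sign(n[2]); e=T.max(0)-T.min(0)
    print(len(T),'n',n.round(3),'in hub',(n@H).round(3),'c',T.mean(0).round(4),'ext',e.round(3)); Q=Q[~b[2]]
    if len(Q)<30: break
cv2.imwrite('pics/w4c.png',p['frame'][60:360,170:470,::-1].repeat(2,0).repeat(2,1))
E
```

```text
[0.6152 0.1665 0.2533] [-1.820e-01  3.134e+00  1.000e-03] [ 0.5  0.3 -0.7] 0.17210809978098532
conf 0.87 801 hubframe 2/50/98% [[58.0, -8.7, 31.4], [66.6, -1.4, 109.3], [85.0, 6.2, 111.2]]
530 n [-0.404 -0.065  0.913] in hub [ 0.065 -0.018  0.998] c [0.6142 0.1663 0.2861] ext [0.021 0.017 0.01 ]
158 n [0.913 0.104 0.395] in hub [ 0.996 -0.002 -0.08 ] c [0.6143 0.1664 0.2619] ext [0.021 0.018 0.047]
46 n [-0.273 -0.043  0.961] in hub [ 0.205 -0.011  0.979] c [0.6156 0.1667 0.2868] ext [0.02  0.017 0.006]
```

View pics/w4c.png

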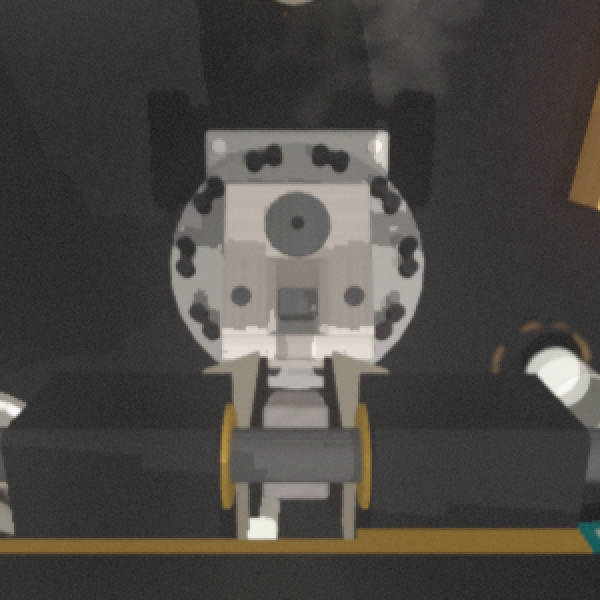

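Call:
play_rows(
  increments="1.42 0.03 1.23 0 -1; 1.42 0.03 1.23 0 -1; 1.43 0.03 1.23 0 -1; 0 0 0 0 -1; 0 0 0 0 -1",
)

```text
clock: 8.58
position: [0.5704, 0.1618, 0.2124]
ee_rot: [0.182, -3.133, 0.001]
force: [0.3, -0.2, -2.3]
width: 0.172
gripper_force: 30.0
```

Call:
play_rows(
  increments="0 0 0 0 -1; 0 0 0 0 -1",
)

```text
clock: 8.75
position: [0.5727, 0.1622, 0.2141]
ee_rot: [-0.181, 3.136, 0.0]
force: [-0.6, -0.6, -2.4]
width: 0.169
gripper_force: 30.0
```

```bash
cat >> h.py <<'E'
def keypose(p,show=True):
    d=key(p); C=cloud(p,d[0]['mask']); L=(C-O)@H*1000
    # top face: points within 2.5mm-band below highest tilt plane (ransac near hub z)
    rng=np.random.default_rng(1); b=None
    for _ in range(1500):
        a=L[rng.choice(len(L),3,False)]; n=np.cross(a[1]-a[0],a[2]-a[0]); l=np.linalg.norm(n)
        if l<20: continue
        n/=l; n*=np.sign(n[2])
        if n[2]<.95: continue
        k=abs((L-a[0])@n)<1
        if b is None or k.sum()>b[0]: b=(k.sum(),n,k)
    T=L[b[2]]; n=np.linalg.svd(T-T.mean(0))[2][2]; n*=np.sign(n[2])
    lo,hi=np.percentile(T,[1.5,98.5],axis=0); c=(lo+hi)/2; c[2]=T.mean(0)[2]
    xk=np.array([n[2],0,-n[0]]); K=c-90*n-11*xk
    print('top n=%d'%len(T),'normal(hub)',n.round(3),'ext',(hi-lo).round(1),'topc',c.round(1),'key origin in hub mm',K.round(1))
    return K,n
E
python3 - <<'E'
from h import *
s=arm.observe(); print(s['position'].round(4),s['ee_rot'].round(3),s['force'].round(1))
p=shot('wrist'); keypose(p)
E
```

```text
[0.5727 0.1622 0.2141] [-0.181  3.136  0.   ] [-0.6 -0.6 -2.4]
conf 0.88 769 hubframe 2/50/98% [[1.9, -7.9, 17.6], [10.5, -0.3, 94.7], [28.9, 6.8, 96.7]]
top n=502 normal(hub) [0.067 0.006 0.998] ext [21.2 14.7  2.9] topc [18.3 -0.5 95.1] key origin in hub mm [ 1.3 -1.   6.1]
```

Call:
play_rows(
  increments="-0.3 0.05 0.6 0 -1; -0.35 0 0.64 0 -1; 0 0 0 0 -1; 0 0 0 0 -1; 0 0 0 0 -1",
  grip_force=15,
)

```text
clock: 9.27
position: [0.5782, 0.1633, 0.2012]
ee_rot: [0.182, -3.136, 0.0]
force: [-0.5, 0.3, -2.3]
width: 0.175
gripper_force: 15.0
```

Run:
```python
from h import *
s=arm.observe(); print(s['position'].round(4),s['ee_rot'].round(3),s['force'].round(1))
p=shot('wrist'); keypose(p)
```

```text
[0.5782 0.1633 0.2012] [ 0.182 -3.136  0.   ] [-0.5  0.3 -2.3]
conf 0.64 781 hubframe 2/50/98% [[0.7, -7.5, 3.2], [9.5, -0.3, 80.7], [27.8, 7.3, 82.6]]
top n=512 normal(hub) [0.069 0.004 0.998] ext [21.2 14.8  3. ] topc [17.3 -0.1 81. ] key origin in hub mm [ 0.1 -0.5 -8. ]
```

Call:
play_rows(
  increments="-0.15 0 0.66 0 -1; -0.15 0 0.65 0 -1; 0 0 0 0 -1; 0 0 0 0 -1",
)

```text
clock: 9.7
position: [0.5815, 0.1637, 0.1879]
ee_rot: [-0.182, 3.136, -0.0]
force: [2.8, 0.4, -1.4]
width: 0.174
gripper_force: 15.0
```

Call:
play_rows(
  increments="-0.1 0 0.62 0 -1; -0.1 0 0.62 0 -1; 0 0 0 0 -1; 0 0 0 0 -1",
)

```text
clock: 10.03
position: [0.5838, 0.164, 0.1751]
ee_rot: [-0.182, 3.136, -0.0]
force: [6.8, 2.1, -7.9]
width: 0.172
gripper_force: 15.0
```

Run:
```python
from h import *
s=arm.observe(); print(s['position'].round(4),s['ee_rot'].round(3),s['force'].round(1))
p=shot('wrist'); keypose(p)
```

```text
[0.5838 0.164  0.1751] [-0.182  3.136 -0.   ] [ 6.8  2.1 -7.9]
conf 0.86 638 hubframe 2/50/98% [[-1.0, -7.4, 53.8], [3.2, -0.2, 55.6], [20.6, 7.4, 57.0]]
top n=533 normal(hub) [-0.011 -0.008  1.   ] ext [21.6 14.8  1.9] topc [ 9.8  0.  55.5] key origin in hub mm [ -0.2   0.7 -34.6]
```

Call:
play_rows(
  increments="0 0 0 0 -0.2; 0 0 0 0 -0.2; 0 0 0 0 -0.2; 0 0 0 0 -0.2; 0 0 0 0 -0.2",
)

```text
clock: 10.55
position: [0.5829, 0.1639, 0.1759]
ee_rot: [0.182, -3.136, 0.0]
force: [0.2, -0.4, -0.3]
width: 0.4
gripper_force: 0.0
```

Call:
play_rows(
  increments="0 0 -3 0 -0.2; 0 0 -3 0 -0.2; 0 0 -2 0 0; 0 0 0 0 0; 0 0 0 0 0",
)

```text
clock: 10.97
position: [0.5837, 0.1641, 0.2572]
ee_rot: [-0.182, 3.134, 0.001]
force: [-0.0, -0.3, -1.0]
width: 0.495
gripper_force: 0.0
```

Run:
```python
from h import *
s=arm.observe(); print(s['position'].round(4),s['ee_rot'].round(3),s['force'].round(1),s['width'])
p=shot('wrist'); keypose(p)
```

```text
[0.5837 0.1641 0.2572] [-1.820e-01  3.134e+00  1.000e-03] [-0.  -0.3 -1. ] 0.4954876012568483
conf 0.69 673 hubframe 2/50/98% [[0.4, -7.5, 33.9], [11.7, -0.1, 54.4], [21.2, 7.3, 55.9]]
top n=546 normal(hub) [ 0.015 -0.007  1.   ] ext [20.8 14.8  2. ] topc [10.8 -0.1 54.5] key origin in hub mm [ -1.6   0.6 -35.3]
```

Call:
play_rows(
  increments="0 0 0 6.6 0; 0.59 3.62 0 0 0; 0.59 3.62 0 0 0; 0.59 3.62 0 0 0; 0.59 3.62 0 0 0",
)

```text
clock: 11.48
position: [0.5584, 0.3098, 0.2544]
ee_rot: [-0.0, -3.139, 0.002]
force: [1.2, 0.2, 0.3]
width: 0.5
gripper_force: 0.0
```

Call:
play_rows(
  increments="0.58 3.63 0 0 0; 0.58 3.63 0 0 0; 0 0 3 0 0; 0 0 3 0 0; 0 0 0 0 0",
)

```text
clock: 11.9
position: [0.544, 0.3797, 0.1884]
ee_rot: [0.004, -3.132, 0.012]
force: [-0.7, -1.2, -1.9]
width: 0.499
gripper_force: 0.0
```

Call:
play_rows(
  increments="0 0 0 0 0; 0 0 0 0 0",
)

```text
clock: 12.07
position: [0.5484, 0.3809, 0.1967]
ee_rot: [0.001, 3.141, -0.0]
force: [-0.1, 0.1, 0.3]
width: 0.499
gripper_force: 0.0
```

Run:
```python
from h import *
s=arm.observe(); print(s['position'].round(4),s['ee_rot'].round(3),s['force'].round(1),s['width'])
p=shot('wrist'); 
for d in cut_out('drift',p)[:2]:
    C=cloud(p,d['mask']); print(round(d['confidence'],2),np.percentile(C,2,0).round(4),np.percentile(C,98,0).round(4)); T=C[abs(C[:,2]-np.percentile(C[:,2],97))<.004]; print(len(T),T.min(0).round(4),T.max(0).round(4))
```

```text
[0.5484 0.3809 0.1967] [ 1.000e-03  3.141e+00 -0.000e+00] [-0.1  0.1  0.3] 0.49881866968370975
0.62 [0.5327 0.3666 0.0267] [0.5581 0.3955 0.1123]
356 [0.5399 0.3718 0.108 ] [0.5578 0.39   0.1134]
```

Call:
play_rows(
  increments="0 0 3.5 0 0; 0 0 3.5 0 0; 0 0 3.3 0 0; 0 0 2 0 0; 0 0 1 0 0",
  grip_force=50,
)

```text
clock: 12.58
position: [0.5473, 0.3805, 0.0613]
ee_rot: [-0.0, -3.14, 0.002]
force: [-1.4, -0.4, 0.9]
width: 0.499
gripper_force: 0.0
```

Call:
play_rows(
  increments="0 0 0 0 0; 0 0 0 0 0; 0 0 0 0 0; 0 0 0 0 -1; 0 0 0 0 -1",
)

```text
clock: 13.0
position: [0.5487, 0.382, 0.0647]
ee_rot: [-0.001, 3.14, 0.003]
force: [0.7, 0.1, 0.9]
width: 0.402
gripper_force: 0.0
```

Call:
play_rows(
  increments="0 0 0 0 -1; 0 0 0 0 -1; 0 0 0 0 -1; 0 0 0 0 -1; 0 0 0 0 -1",
)

```text
clock: 13.42
position: [0.548, 0.3815, 0.0634]
ee_rot: [-0.001, 3.141, 0.001]
force: [-0.6, -0.1, 5.9]
width: 0.238
gripper_force: 49.9
```

Call:
play_rows(
  increments="0 0 -1 0 -1; 0 0 -4 0 -1; 0 0 -4 0 -1; 0 0 -4 0 -1; 0 0 -4 0 -1",
  grip_force=60,
)

```text
clock: 13.83
position: [0.5471, 0.3807, 0.2345]
ee_rot: [0.001, -3.14, 0.002]
force: [1.0, 0.5, -5.0]
width: 0.236
gripper_force: 60.0
```

Call:
play_rows(
  increments="0 0 -4 0 -1; 0 0 -4 0 -1; 0 0 0 0 -1; -0.77 -3.54 0 0 -1; -0.77 -3.54 0 0 -1",
)

```text
clock: 14.25
position: [0.5619, 0.3124, 0.3128]
ee_rot: [0.009, -3.141, -0.002]
force: [1.2, -1.6, -4.6]
width: 0.235
gripper_force: 60.0
```

Call:
play_rows(
  increments="-0.77 -3.54 0 0 -1; -0.77 -3.54 0 0 -1; -0.76 -3.54 0 0 -1; -0.76 -3.55 0 0 -1; 0 0 0 0 -1",
)

```text
clock: 14.67
position: [0.5957, 0.1579, 0.3129]
ee_rot: [0.017, 3.141, -0.01]
force: [0.9, -2.4, -3.9]
width: 0.236
gripper_force: 60.0
```

Call:
play_rows(
  increments="0 0 0 0 -1; 0 0 0 0 -1",
)

```text
clock: 14.83
position: [0.5935, 0.169, 0.3126]
ee_rot: [0.0, -3.14, -0.001]
force: [-0.1, 0.9, -4.4]
width: 0.236
gripper_force: 60.0
```

```bash
cat >> h.py <<'E'
def drift(p):
    for d in cut_out('drift',p)[:2]:
        C=cloud(p,d['mask']); print('drift',round(d['confidence'],2),np.percentile(C,[2,50,98],axis=0).round(4).tolist())
def st():
    s=arm.observe(); print(round(float(s['clock']),2),s['position'].round(4),s['ee_rot'].round(3),s['force'].round(1),round(float(s['width']),3))
E
python3 - <<'E'
from h import *
st(); p=shot('wrist'); keypose(p); drift(p)
cv2.imwrite('pics/w5c.png',p['frame'][60:360,170:470,::-1].repeat(2,0).repeat(2,1))
E
```

```text
14.83 [0.5935 0.169  0.3126] [ 0.00e+00 -3.14e+00 -1.00e-03] [-0.1  0.9 -4.4] 0.236
conf 0.72 391 hubframe 2/50/98% [[0.1, -7.5, 45.9], [10.1, 0.1, 54.5], [19.9, 8.1, 56.0]]
top n=322 normal(hub) [ 0.003 -0.02   1.   ] ext [19.6 15.1  1.9] topc [10.   0.1 54.5] key origin in hub mm [ -1.3   1.9 -35.5]
drift 0.7 [[0.4273, 0.3507, 0.0058], [0.4974, 0.3749, 0.042], [0.5694, 0.4094, 0.0443]]
drift 0.63 [[0.5784, 0.1563, 0.2645], [0.5842, 0.1691, 0.3286], [0.6039, 0.1816, 0.3613]]
```

View pics/w5c.png

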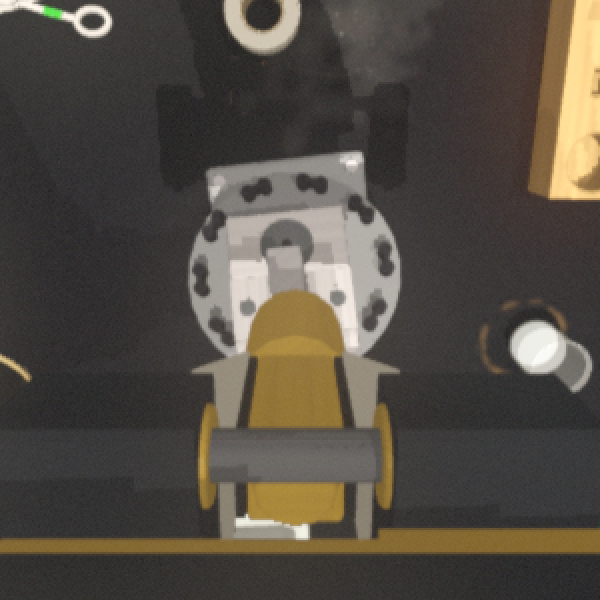

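Call:
play_rows(
  increments="0 0 1.3 0 -1; 0 0 1.3 0 -1; 0 0 1 0 -1; 0 0 0 0 -1; 0 0 0 0 -1",
)

```text
clock: 15.4
position: [0.5935, 0.1694, 0.2765]
ee_rot: [0.003, -3.14, 0.001]
force: [-0.6, -0.2, -4.5]
width: 0.237
gripper_force: 60.0
```

Call:
play_rows(
  increments="-0.23 0.03 0.44 0 -1; -0.23 0.03 0.44 0 -1; -0.23 0.03 0.44 0 -1; -0.23 0.03 0.44 0 -1; 0 0 0 0 -1",
)

```text
clock: 15.82
position: [0.6039, 0.1704, 0.2599]
ee_rot: [-0.001, 3.14, 0.001]
force: [-2.2, -0.3, 1.8]
width: 0.233
gripper_force: 60.0
```

Run:
```python
from h import *
st(); p=shot('wrist'); keypose(p)
```

```text
15.82 [0.6039 0.1704 0.2599] [-1.00e-03  3.14e+00  1.00e-03] [-2.2 -0.3  1.8] 0.233
conf 0.86 371 hubframe 2/50/98% [[0.2, -7.4, 43.3], [7.2, -0.4, 44.9], [14.4, 7.9, 46.3]]
conf 0.24 3814 hubframe 2/50/98% [[19.1, -7.8, 54.1], [52.0, 4.7, 110.0], [82.2, 17.5, 134.3]]
top n=313 normal(hub) [-0.012 -0.008  1.   ] ext [14.3 15.   1.9] topc [ 7.3  0.2 45. ] key origin in hub mm [ -2.6   0.9 -45.1]
```

Call:
play_rows(
  increments="-0.19 0.02 0.36 0 -1; -0.19 0.02 0.36 0 -1; 0 0 0 0 -1; 0 0 0 0 -1",
)

```text
clock: 16.25
position: [0.6075, 0.1708, 0.2532]
ee_rot: [-0.001, 3.14, 0.001]
force: [-2.2, 0.3, 6.9]
width: 0.233
gripper_force: 60.0
```

Run:
```python
from h import *
st(); p=shot('wrist'); keypose(p)
```

```text
16.25 [0.6075 0.1708 0.2532] [-1.00e-03  3.14e+00  1.00e-03] [-2.2  0.3  6.9] 0.233
conf 0.74 415 hubframe 2/50/98% [[-4.8, -7.7, 3.5], [6.9, -0.3, 37.3], [15.3, 8.1, 38.8]]
top n=326 normal(hub) [0.005 0.004 1.   ] ext [15.3 15.1  1.9] topc [ 7.5  0.2 37.3] key origin in hub mm [ -3.9  -0.1 -52.7]
```

Call:
play_rows(
  increments="0 0 -1.2 0 -1; 0 0 -1.2 0 -1; 0 0 0 0 -1; 0 0 0 0 -1; 0 0 0 0 -1",
)

```text
clock: 16.77
position: [0.6067, 0.1703, 0.2751]
ee_rot: [0.001, -3.141, 0.001]
force: [-0.6, 0.3, -4.5]
width: 0.237
gripper_force: 60.0
```

Run:
```python
from h import *
st(); p=shot('wrist'); keypose(p); drift(p)
```

```text
16.77 [0.6067 0.1703 0.2751] [ 1.000e-03 -3.141e+00  1.000e-03] [-0.6  0.3 -4.5] 0.237
conf 0.83 427 hubframe 2/50/98% [[-0.0, -7.3, 35.9], [9.7, 0.1, 37.4], [18.7, 7.8, 38.7]]
top n=369 normal(hub) [ 0.002 -0.009  1.   ] ext [19.1 14.9  1.8] topc [ 9.5  0.2 37.4] key origin in hub mm [ -1.7   0.9 -52.5]
drift 0.85 [[0.5916, 0.1571, 0.2261], [0.5974, 0.17, 0.2909], [0.6172, 0.1827, 0.324]]
```

Key at 52.5 mm, drift clear. Second tap.

Call:
play_rows(
  increments="0 0 1.2 0 -1; 0 0 1 0 -1; -0.19 0.02 0.4 0 -1; -0.19 0.02 0.4 0 -1; 0 0 0 0 -1",
)

```text
clock: 17.33
position: [0.6107, 0.1711, 0.2467]
ee_rot: [-0.001, 3.142, 0.001]
force: [-3.2, -0.6, 6.5]
width: 0.237
gripper_force: 60.0
```

Run:
```python
from h import *
st(); p=shot('wrist'); keypose(p)
```

```text
17.33 [0.6107 0.1711 0.2467] [-1.000e-03  3.142e+00  1.000e-03] [-3.2 -0.6  6.5] 0.237
conf 0.77 373 hubframe 2/50/98% [[-0.2, -7.1, 28.7], [6.8, 0.1, 29.9], [14.1, 7.9, 31.4]]
conf 0.37 4240 hubframe 2/50/98% [[-34.5, -32.0, -1.5], [-8.9, -0.8, 0.3], [32.6, 31.5, 3.9]]
top n=327 normal(hub) [-0.026  0.01   1.   ] ext [14.5 15.   2.1] topc [ 7.1  0.4 29.9] key origin in hub mm [ -1.6  -0.5 -60.3]
```

Call:
play_rows(
  increments="-0.1 0.01 0.2 0 -1; -0.08 0.01 0.2 0 -1; 0 0 0.1 0 -1; 0 0 0 0 -1; 0 0 0 0 -1",
)

```text
clock: 17.85
position: [0.6124, 0.1715, 0.2437]
ee_rot: [-0.001, 3.14, 0.002]
force: [-7.8, -1.4, 20.3]
width: 0.236
gripper_force: 60.0
```

Run:
```python
from h import *
st(); p=shot('wrist'); keypose(p)
```

```text
17.85 [0.6124 0.1715 0.2437] [-1.00e-03  3.14e+00  2.00e-03] [-7.8 -1.4 20.3] 0.236
conf 0.94 366 hubframe 2/50/98% [[-0.0, -7.0, 25.4], [7.0, 0.3, 27.0], [14.2, 8.1, 28.4]]
top n=317 normal(hub) [-0.02  -0.003  1.   ] ext [14.3 14.9  1.8] topc [ 7.1  0.4 27. ] key origin in hub mm [ -2.1   0.7 -63.2]
```

Call:
play_rows(
  increments="0 0 -2 0 -1; 0 0 -3 0 -1; 0 0 -3 0 -1; 0 0 0 0 -1; 0 0 0 0 -1",
)

```text
clock: 18.37
position: [0.6133, 0.1712, 0.3221]
ee_rot: [-0.001, 3.139, 0.001]
force: [0.3, 0.7, -4.4]
width: 0.236
gripper_force: 60.0
```

Run:
```python
from h import *
st(); p=shot('wrist'); keypose(p); drift(p)
d=cut_out('drift',p)[0]; 
C=cloud(p,d['mask']); s=arm.observe()['position']; L=(C-s)*1000
# foot cylinder front and grip axis: x-front by height
for z in range(-55,50,10):
    k=L[(L[:,2]>=z)&(L[:,2]<z+10)]
    if len(k)>8: print(z,len(k),'x',np.percentile(k[:,0],[3,97]).round(1),'y',np.percentile(k[:,1],[3,97]).round(1))
print(L[:,2].min(),L[:,2].max())
```

```text
18.37 [0.6133 0.1712 0.3221] [-1.000e-03  3.139e+00  1.000e-03] [ 0.3  0.7 -4.4] 0.236
conf 0.76 406 hubframe 2/50/98% [[-0.1, -6.6, 3.1], [13.2, 0.9, 26.8], [21.3, 8.3, 28.4]]
top n=267 normal(hub) [0.002 0.022 1.   ] ext [21.  15.   2.1] topc [10.4  0.8 27. ] key origin in hub mm [ -0.8  -1.2 -62.9]
drift 0.72 [[0.5983, 0.159, 0.2749], [0.6039, 0.1713, 0.3382], [0.6231, 0.1838, 0.3708]]
-55 58 x [-13.4  -6.2] y [-11.7  14.1]
-45 165 x [-13.5  -3.5] y [-13.8  15.2]
-35 196 x [-13.6  -2.9] y [-13.8  15.5]
-25 224 x [-13.6  -3.6] y [-13.7  14.8]
-15 242 x [-13.7  -6.5] y [-13.1  13.2]
-5 543 x [-13.2  -7.2] y [-10.5  11.3]
5 289 x [-8.2 -7.2] y [-9.7 10. ]
15 338 x [-8.3 -7.2] y [-9.9 10. ]
25 413 x [-8.3 -7.2] y [-9.7 10.3]
35 291 x [-8.4  6.3] y [-9.6 10.2]
45 924 x [ 0.3 12.6] y [-9.8 10.2]
-318.15519047894736 52.86010843971617
```

Call:
play_rows(
  increments="1.09 3.51 0 0 -1; 1.09 3.51 0 0 -1; 1.08 3.5 0 0 -1; 1.08 3.5 0 0 -1; 1.08 3.5 0 0 -1",
)

```text
clock: 18.98
position: [0.5571, 0.3475, 0.3196]
ee_rot: [0.001, -3.14, 0.002]
force: [0.7, -0.0, -4.3]
width: 0.24
gripper_force: 60.0
```

Call:
play_rows(
  increments="1.08 3.5 0 0 -1; 0 0 4 0 -1; 0 0 4 0 -1; 0 0 4 0 -1; 0 0 4 0 -1",
)

```text
clock: 19.4
position: [0.5465, 0.3808, 0.1581]
ee_rot: [0.002, -3.14, 0.002]
force: [0.0, 0.1, -4.6]
width: 0.236
gripper_force: 60.0
```

Call:
play_rows(
  increments="0 0 3 0 -1; 0 0 0 0 -1; 0 0 0 0 -1; 0 0 0 0 -1",
)

```text
clock: 19.73
position: [0.5483, 0.3818, 0.1327]
ee_rot: [-0.001, 3.14, 0.002]
force: [0.6, -0.2, -3.4]
width: 0.238
gripper_force: 60.0
```

Run:
```python
from h import *
st(); p=shot('wrist'); drift(p); P=cloud(p)
S=P[(P[:,2]>.037)&(P[:,2]<.047)&(P[:,0]>.4)&(P[:,0]<.6)&(P[:,1]>.34)&(P[:,1]<.43)]; print(S.min(0).round(4),S.max(0).round(4))
save(p,'w6.png')
```

```text
19.73 [0.5483 0.3818 0.1327] [-1.00e-03  3.14e+00  2.00e-03] [ 0.6 -0.2 -3.4] 0.238
drift 0.94 [[0.5333, 0.369, 0.0858], [0.539, 0.3815, 0.1477], [0.5581, 0.3942, 0.1815]]
[0.4243 0.3503 0.0372] [0.5747 0.4126 0.0465]
```

View pics/w6.png

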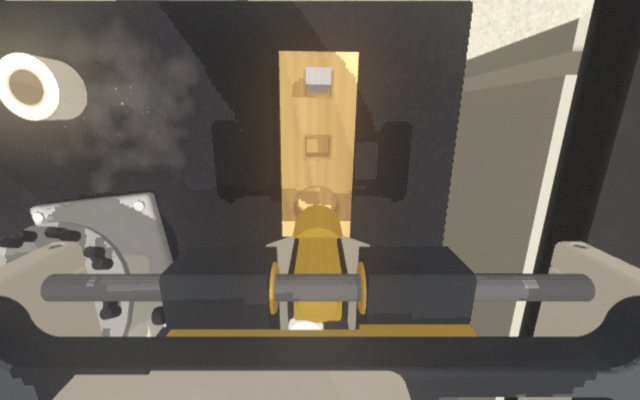

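Call:
play_rows(
  increments="0 0 2 0 -1; 0 0 2 0 -1; 0 0 1.5 0 -1; 0 0 0.9 0 -1; 0 0 0 0 -1",
)

```text
clock: 20.25
position: [0.5472, 0.3811, 0.0667]
ee_rot: [0.001, -3.141, 0.001]
force: [-0.4, 0.1, -3.9]
width: 0.236
gripper_force: 60.0
```

Call:
play_rows(
  increments="0 0 0.3 0 -1; 0 0 0.1 0 -1; 0 0 0 0 -1; 0 0 0 0 -1",
)

```text
clock: 20.58
position: [0.548, 0.3816, 0.0641]
ee_rot: [-0.001, 3.14, 0.002]
force: [-0.3, 0.2, -3.8]
width: 0.239
gripper_force: 60.0
```

Call:
play_rows(
  increments="0 0 0.15 0 -1; 0 0 0 0 -1; 0 0 0 0 -1",
)

```text
clock: 20.83
position: [0.5481, 0.3817, 0.0635]
ee_rot: [-0.001, 3.14, 0.002]
force: [-2.1, -1.3, 7.3]
width: 0.238
gripper_force: 60.0
```

Foot on the floor; release and rise.

Call:
play_rows(
  increments="0 0 0 0 0; 0 0 0 0 0; 0 0 0 0 0; 0 0 0 0 0; 0 0 0 0 0",
  grip_force=20,
)

```text
clock: 21.25
position: [0.5475, 0.3813, 0.0617]
ee_rot: [-0.001, 3.141, 0.0]
force: [-0.6, 0.3, 0.4]
width: 0.494
gripper_force: 0.0
```

Call:
play_rows(
  increments="0 0 0 0 0; 0 0 -2 0 0; 0 0 -3 0 0; 0 0 -4 0 0; 0 0 -4 0 0",
)

```text
clock: 21.67
position: [0.5468, 0.3807, 0.1923]
ee_rot: [0.001, -3.14, 0.002]
force: [0.5, 1.0, 0.4]
width: 0.5
gripper_force: 0.0
```

Call:
play_rows(
  increments="0 0 -3 0 0; 0 0 -1 0 0; 0 0 0 0 0; 0 0 0 0 0; 0 0 0 0 0",
)

```text
clock: 22.08
position: [0.5466, 0.3806, 0.2296]
ee_rot: [0.001, -3.139, 0.003]
force: [-0.6, -0.1, 0.1]
width: 0.499
gripper_force: 0.0
```

Run:
```python
from h import *
st(); p=shot('wrist'); drift(p); P=cloud(p,cut_out('drift',p)[0]['mask']); T=P[P[:,2]>.107]; print(T.min(0).round(4),T.max(0).round(4))
for n in('scene','side'):
    q=shot(n); print(n); drift(q)
    try: key(q)
    except Exception as e: print(e)
save(p,'w7.png')
```

```text
22.08 [0.5466 0.3806 0.2296] [ 1.000e-03 -3.139e+00  3.000e-03] [-0.6 -0.1  0.1] 0.499
drift 0.81 [[0.5329, 0.3673, 0.0238], [0.541, 0.381, 0.0962], [0.5582, 0.3958, 0.1123]]
drift 0.58 [[0.568, 0.1367, 0.096], [0.5868, 0.1958, 0.1416], [0.6343, 0.2029, 0.1722]]
[0.5395 0.3712 0.1071] [0.559  0.3917 0.1133]
scene
drift 0.62 [[0.5342, 0.3763, 0.0407], [0.544, 0.3931, 0.0757], [0.5598, 0.4002, 0.112]]
conf 0.4 136 hubframe 2/50/98% [[-0.4, -7.6, -4.1], [7.3, 9.2, 17.3], [15.6, 183.5, 163.9]]
side
drift 0.89 [[0.536, 0.3636, 0.0366], [0.5511, 0.3706, 0.077], [0.5647, 0.3887, 0.1134]]
```

View pics/w7.png

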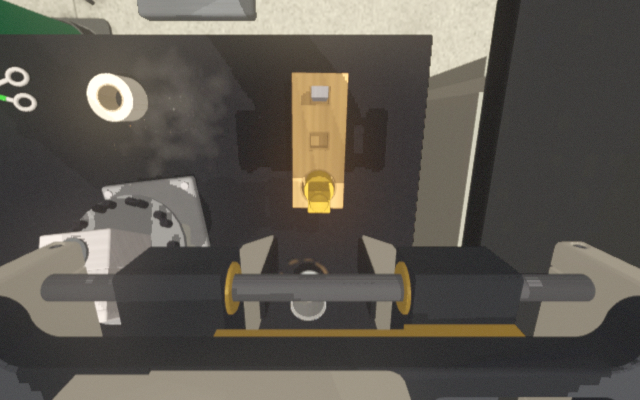

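```bash
python3 -c "
from h import *
print(job.sign_off())"
```

```text
the job is handed in; nothing more can be done
None
```

The gib-head key was driven home in two separate taps, with its head on the hub face as measured by the wrist camera. The drift is back upright in its hole, and I handed the job in at about 22 s; the sign-off returned no verdict.

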